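# Lock the mixer's rotor shaft to its drive hub

### The arm

A 7-joint arm with a two-finger parallel gripper is mounted at the origin on the work surface. World frame = base frame: x ahead of the robot, y to its left, z up, the work surface at z = 0. Lengths are in m, angles in rad, forces in N, time in s.
With the tool pointing down it reaches from about 0.425 to 0.825 m from the base axis. Payload 3.6 kg.
Tool frame: the origin (TCP) lies at the very end of the fingers, on their centre line; the grasp point (between the pads) lies 19 mm behind it; z points along the fingers, y is the line along which they close (so a half turn about z gives the same grasp; the last joint's range is limited). The gripper opens to 85 mm and grips with 20 to 120 N. Pads are 22 mm wide; open, the fingers measure 114 mm over their backs; the gripper's body (76 mm by 85 mm) begins 54 mm behind the grasp point. The pads swing forward as they close: fully open they stand 13 mm farther back than shut.
Start: joints at [1.232, 0.615, -0.013, 1.423, 0.008, 1.103, -0.04], TCP at [0.199, -0.619, 0.231] pointing down, gripper open.
Joint ranges: [-3.12, 3.12], [-0.3, 2.06], [-1.34, 1.32], [0.26, 2.42], [-1.36, 4.5], [0.01, 1.98], [-2.84, 2.84]. Speed limits (rad/s): [2.79, 2.79, 3.14, 3.14, 3.14, 3.14, 3.14].

### API

Orientations are given as a unit quaternion [w, x, y, z].
In Python, from plant import robot, read_camera, camera_model, ticket gives the robot as it stands.
- The arm moves only by the shell command python3 -m crank 'ROWS' [FORCE]. ROWS is JSON, a list of rows, each a list of 3 entries, a list of its own where there are three numbers: the shift along the tool's x, y, z in cm, then the turn about the tool's z in degrees, then the gripper's target within -1 to 1 (fully open at 1, half-way at 0, shut at -1). In form: [[[dx, dy, dz], yaw, jaw], ...]. A call has 1 to 20 rows; each row is the pose to reach, as a shift and turn from the pose commanded when the call began, along the tool's axes at that moment; what a row does not reach only later rows make up. A row lasts 1/12 s, in which the tool goes at most 41.7 mm and 7.16 degrees, less where a joint would pass 70% of its speed; a pose out of reach is approached as far as the arm can. A call with a gripper value outside its range is refused whole. The fingers move at their own pace and stop on an object; FORCE is the grip in N (left out, the last holds). Time passes only in rows, so rows that repeat a pose let the fingers close. It gives the time, the measured TCP pose, the force, the opening and the grip force at its end, in the units of the state.
- robot.sense(): the state, without advancing time (a new reading comes with each control period).
- read_camera(name): name is "scene" or "top" or "wrist"; returns the picture (384x512x3 uint8, red, green, blue); there is no depth.
- camera_model(name): a dict with "intrinsics" (3x3 intrinsics, pixels), "k1" (the pictures are not rectified: a ray, as slopes to the right and down, at radius r is drawn at 1 + k1 r^2 times it, then the intrinsics apply), "cam_to_world" (4x4, takes a point from camera to world coordinates). Camera axes: x right, y up, looking along -z (the intrinsics and any distortion apply to the point x, -y, -z); pixel columns grow to the right and rows downward; lengths in m; the calibration is good to about 2 mm. A picture is of the moment at which its call begins: read the wrist's pose just before it. camera_model takes no time and is no camera call; for the wrist camera it gives the pose at the moment of the call.
- ticket.hand_in(): hands the job in; it is judged then, once.
The state is a dict: "time": time; "joint_pos": joint angles; "joint_velocities": joint speeds; "tau": joint torques, N m; "tool_pos": TCP position; "eef_rot": TCP orientation; "contact_force": force on the tool from outside, world axes, zero at the start; "torque": the same for the moment, N m; "grip_width": finger opening in m; "grip_force": force on a finger pad.
Only numpy, scipy, OpenCV 4.12 (cv2) and the standard library are available. Lean on these libraries where they do the work, as an engineer would, in place of code of your own. Each camera call takes 0.05 s, during which the arm holds its last target. There are 200 camera calls.

### The job

The rotor of the bottle mixer turns freely in the drive hub because the setscrew is loose. Turn the rotor until the flat on its shaft faces straight up to the setscrew, then with the T-handled hex key that fits turn the setscrew clockwise until it stops firmly on the flat, and hang that key back upright in its free hole in the rack. Leave the two other keys where they hang, and do not disturb anything else on the bench.

Things in the scene. Friction and masses are not known exactly. Their poses are not given: they have to be found in the camera images.
- mixer: End-over-end bottle mixer, fixed. Base plate 170 x 360 x 12 mm; origin on the bench straight below the setscrew, z up. A steel shaft (diameter 25 mm, axis 115 mm above the bench) runs along y. Along y: white drive box (-167 to -37 mm, x +-75, top z 152), steel hub held still by its gearbox (-31 to 25), bare shaft (25 to 62), bearing block (62 to 88, top z 146), bare shaft, rotor (129 to 156).
- shaft (a joint): Angle of shaft and rotor in the hub (rad). 0 or any multiple of 2 pi: the flat faces straight up to the setscrew. Growing angle moves the top of the rotor towards the mixer's +x. Friction (0.15 N m) holds it where it is left; it turns either way without end.
- shaft_flat (a point): Centre of the flat on the bare shaft between hub and bearing block, 42 mm along y from the setscrew, 11 mm from the shaft axis. The flat runs the whole length of the shaft, 12 mm wide, 1.5 mm deep; this point's z axis is the flat's outward normal, its y axis runs along the shaft.
- rotor (a point): Rotor centre on the shaft axis, 142.5 mm along y from the setscrew; turns with the shaft, axes as the flat's. Four aluminium arms along its +z, +x, -z, -x (one points where the flat faces), each 14 mm wide in the rotor plane, 12 mm thick along y, reaching 90 mm from the axis, with a 20 mm wide black clip on the +y face 25 to 47 mm out. The bare outer 43 mm can be pushed or pinched.
- screw_mouth (a point): Centre of the loose setscrew's upper face, 149 mm above the bench; z up. The dark screw, 24 mm wide, stands upright in a round boss on the hub (36 mm outside, rim at 151 mm). Its mouth is a 45 degree countersink, 18 mm wide and 3 mm deep; below it a hexagon 12.8 mm across flats down to 11.5 mm. How the hexagon stands is not told (any of 60 degrees): turn the key under light pressure, 5 N, until its tip drops from about 5 to 11 mm deep.
- setscrew (a joint): How far the setscrew has gone down (m): 3 mm per clockwise turn seen from above; 0 to 0.0005 at the start, 0.0021 at its stop, firmly on the flat. 3.3 to 4.4 rad of turning in all, against about 0.03 N m until it stops; past the stop the key slips round in the socket at about 0.1 N m, without harm. Turned down past 0.001 while the flat is not up, it bites into the round of the shaft and spoils it.
- rack: Dark steel key rack, fixed: plate 200 (x) x 62 (y) x 6 mm on two end cheeks, plate top 105 mm above the bench; origin on the bench at its centre. Three holes, 21 mm in diameter, at x = -60, 0 and +60 mm; one key hangs in each, in any order.
- key12_grip (a point): The middle-sized hex key, the one that fits: centre of its black cross bar, 90 mm long (y), 16 wide (x), 18 high; z along the key, up. Below the bar a flange 28 mm wide, whose underside, 15 mm below this point, rests on the rack; then a steel hexagon stem 12 mm across flats, corners along +-x, its tip 100 mm below this point (last 3.6 mm taper to 8.4 mm). 0.11 to 0.18 kg; stands alone in the socket.
- key8_grip (a point): The smallest key, too thin for the setscrew (8 mm hexagon): centre of its black cross bar, 70 x 12 x 14 mm, stem 70 mm. Leave it hanging.
- key17_grip (a point): The largest key, too thick for the setscrew (17 mm hexagon): centre of its black cross bar, 110 x 20 x 22 mm, stem 95 mm. Leave it hanging.
- collar: Bystander: steel shaft collar, ring 48 mm outside, 14 mm high, lying on the bench. Leave alone.
- spatula: Bystander: thin steel micro-spatula, 215 mm, lying on the bench. Leave alone.
- bosshead: Bystander: cast boss head with two thumbscrews, about 95 x 65 x 30 mm, lying on the bench. Leave alone.
- beaker: Bystander: empty glass beaker, 84 mm wide, 110 mm high. Leave alone.
- washbottle: Bystander: white squeeze bottle with a dark red spout, 68 mm wide, 200 mm high. Leave alone.
- amber: Bystander: amber glass bottle, 64 mm wide, 130 mm high. Leave alone.
- samplejar: Bystander: small glass jar with a white lid, 48 mm wide, 60 mm high. Leave alone.
Things that resemble listed ones, but are neither listed nor needed, are in the scene too. Leave any blue look-alike of the rack alone. What is shaped like the part that bears key12_grip but blue or green is not meant.

How it is judged:
On the way, in this order (a step that is already met when the one before it is completed fails the run):
1. the shaft's flat faces up to the setscrew (within about 20 degrees) (z of shaft_flat in the frame of mixer above 0.12533 m), for 0.2 s.
2. the fitting key, in the screw's socket, has turned the setscrew home on the flat (value of joint setscrew above 0.0019 m and z of shaft_flat in the frame of mixer above 0.12584 m and horizontal distance between key12_grip and screw_mouth below 0.012 m and height (world z) of key12_grip below 0.246 m), for 0.1 s.
At the end, for the whole second after the job is handed in: The setscrew is at least 1.9 mm down (firm on the flat is 2.1 mm), the flat faces up within 10 degrees, and the 12 mm key hangs upright (within 6 degrees) in a hole of the rack, its flange resting on the plate within 4 mm (value of joint setscrew above 0.0019 m and z of shaft_flat in the frame of mixer above 0.12584 m and z of key12_grip in the frame of rack between 0.116 and 0.124 m and x of key12_grip in the frame of rack between -0.075 and 0.075 m and y of key12_grip in the frame of rack between -0.015 and 0.015 m and angle between key12_grip's own z axis and vertical below 0.1 rad); the robot touches nothing.
It fails at once if another key is taken or pushed out of place (more than 20 mm) (distance of any of key8_grip, key17_grip from where it was at the start of the episode above 0.02 m).
It fails at once if the setscrew is driven onto the round of the shaft (more than 1 mm down while the flat is over 20 degrees from up) (value of joint setscrew above 0.001 m and not (z of shaft_flat in the frame of mixer above 0.12533 m)).
It fails at once if a bystander is knocked over or moved more than 30 mm (distance of any of collar, spatula, bosshead, beaker, washbottle, amber, samplejar from where it was at the start of the episode above 0.03 m or angle between any of beaker, washbottle, amber, samplejar's own z axis and vertical above 0.5 rad).
It also fails if it takes over 72 s, if anything falls off the work surface, if the arm or the gripper's body presses on something with over 40 N, if the wrist force passes 120 N, or if a joint passes its speed limit or range.

## Working session

There is one attempt and no reset: what is moved stays moved. The work goes in short steps, Python scripts to look and compute and a shell command to move; the robot and the scene stay as the last step left them, time stands still between calls to the robot, and variables do not carry over. Pictures are saved under pics/ and viewed, at most 10 in all, crops included, and the job is handed in when it is done.

```bash
mkdir -p pics; ls; cat > h.py <<'E'
import numpy as np, cv2, json
from plant import robot, read_camera, camera_model, ticket
def save(n,im): cv2.imwrite(f'pics/{n}.png',cv2.cvtColor(im,cv2.COLOR_RGB2BGR))
def ray(m,u,v):
    K=np.array(m['intrinsics'],float);T=np.array(m['cam_to_world'],float)
    d=np.array([(u-K[0,2])/K[0,0],(v-K[1,2])/K[1,1]]);s=d.copy()
    for _ in range(20): s=d/(1+m['k1']*(s@s))
    w=T[:3,:3]@np.array([s[0],-s[1],-1.]);return T[:3,3],w
def atz(m,u,v,z):
    o,w=ray(m,u,v);return o+w*(z-o[2])/w[2]
def proj(m,p):
    K=np.array(m['intrinsics'],float);T=np.array(m['cam_to_world'],float)
    c=T[:3,:3].T@(np.array(p)-T[:3,3]);s=np.array([c[0],-c[1]])/-c[2];s=s*(1+m['k1']*(s@s))
    return K[0,0]*s[0]+K[0,2],K[1,1]*s[1]+K[1,2]
E
python3 - <<'E'
from h import *
s=robot.sense();print({k:np.round(v,3).tolist() for k,v in s.items()})
import pickle
for n in('top','scene'):
    m=camera_model(n);im=read_camera(n);np.save(f'{n}.npy',im);pickle.dump(m,open(n+'.pkl','wb'));save(n,cv2.resize(im,(800,600),interpolation=cv2.INTER_CUBIC));print(n,m)
E
```

```text
pics
{'time': 0.0, 'joint_pos': [1.232, 0.616, -0.013, 1.425, 0.008, 1.103, -0.04], 'joint_velocities': [-0.002, -0.0, 0.001, -0.001, -0.0, -0.002, -0.002], 'tau': [0.001, -46.922, 0.26, -17.103, 0.01, 0.01, -0.0], 'tool_pos': [0.199, -0.618, 0.23], 'eef_rot': [-0.001, 0.988, 0.155, -0.0], 'contact_force': [-0.149, -0.099, -0.072], 'torque': [-0.023, 0.025, 0.01], 'grip_force': 0.0, 'grip_width': 0.085}
top {'intrinsics': array([[388.16246548,   0.        , 257.4904841 ],
       [  0.        , 388.16246548, 191.9634144 ],
       [  0.        ,   0.        ,   1.        ]]), 'k1': 0.033205613229610874, 'cam_to_world': array([[-0.02006072,  0.98145224, -0.19065434,  0.34658707],
       [-0.99969253, -0.01691069,  0.01813505, -0.06068389],
       [ 0.01457459,  0.19095952,  0.98148971,  1.19488558],
       [ 0.        ,  0.        ,  0.        ,  1.        ]])}
scene {'intrinsics': array([[419.7983821 ,   0.        , 256.00972441],
       [  0.        , 419.7983821 , 191.369723  ],
       [  0.        ,   0.        ,   1.        ]]), 'k1': -0.09857113970287144, 'cam_to_world': array([[-0.58405637, -0.6381396 ,  0.50165328,  1.20775458],
       [ 0.81168794, -0.45428413,  0.36713568,  0.40674383],
       [-0.00639069,  0.62161385,  0.78329776,  1.12303249],
       [ 0.        ,  0.        ,  0.        ,  1.        ]])}
```

View pics/top.png

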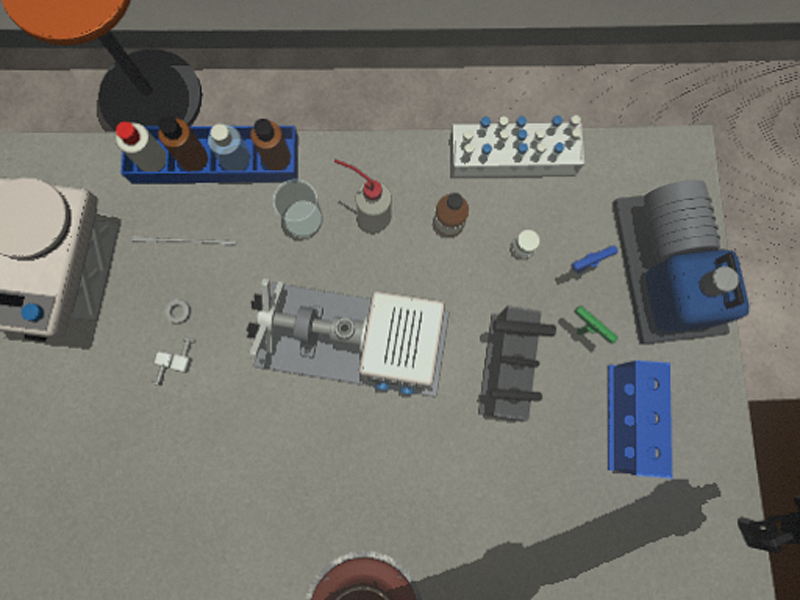

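View pics/scene.png

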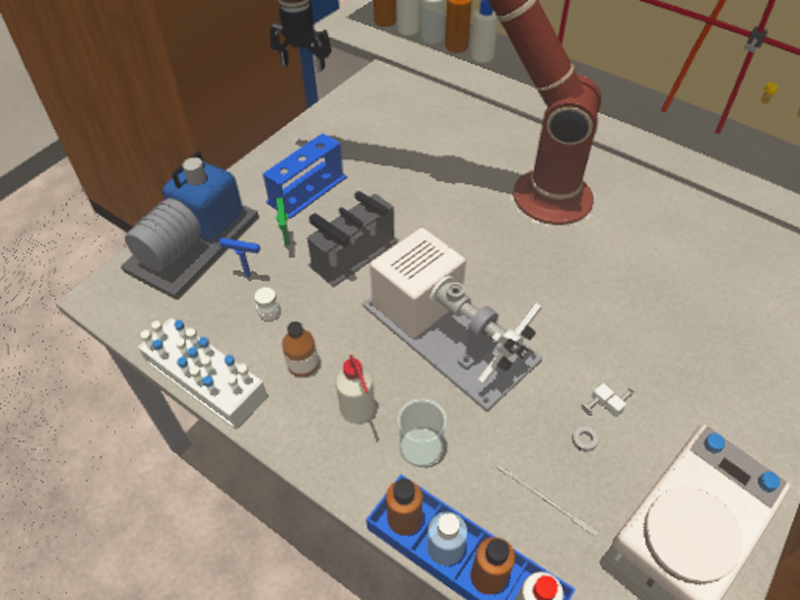

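The top view shows the mixer with its screw near (344,327) and its rotor near (265,318). The dark rack is at (515,363), with three black bars at v≈327, 362 and 395. The blue rack (640,420) and the blue and green T-keys (595,258 / 597,324) are look-alikes. I'll confirm with enlarged crops.

```bash
python3 - <<'E'
from h import *
t=np.load('top.npy');s=np.load('scene.npy')
# top crop: u 150..290, v 165..270 ; rack 290..360
a=cv2.resize(t[170:280,150:360],None,fx=3.8,fy=3.8,interpolation=cv2.INTER_CUBIC);save('tc',a);print(a.shape)
b=cv2.resize(s[115:265,190:350],None,fx=4,fy=4,interpolation=cv2.INTER_CUBIC);save('sc',b)
E
```

```text
(418, 798, 3)
```

View pics/tc.png

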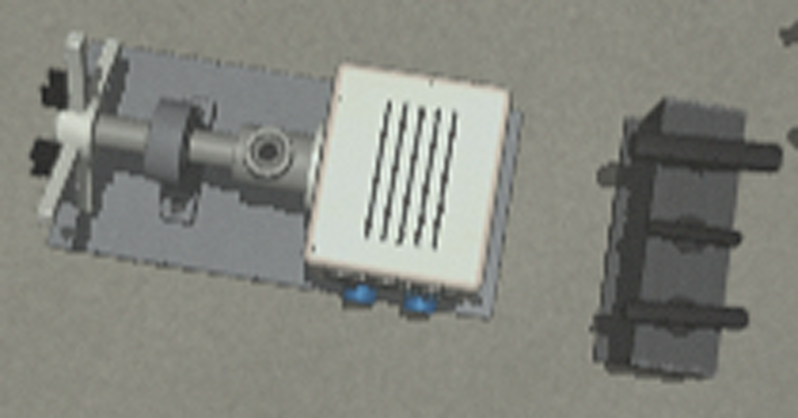

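View pics/sc.png

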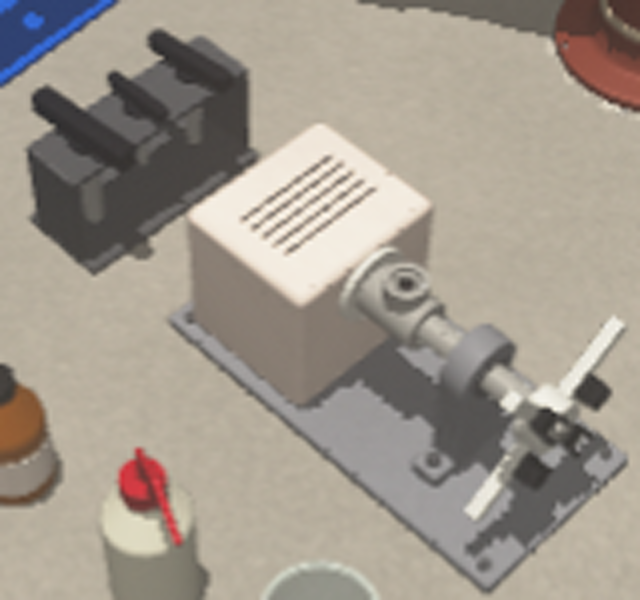

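```bash
cat > m.py <<'E'
from h import *
import pickle
mt=pickle.load(open('top.pkl','rb'));ms=pickle.load(open('scene.pkl','rb'))
T=lambda x,y:(150+(x+.5)/3.8-.5,170+(y+.5)/3.8-.5)
S=lambda x,y:(190+(x+.5)/4-.5,115+(y+.5)/4-.5)
E
python3 - <<'E'
from m import *
c=[atz(mt,*T(*p),.152) for p in[(340,65),(510,90),(482,288),(308,262)]]
print('box',np.round(c,4),[round(np.linalg.norm(c[i]-c[i-1]),4) for i in range(4)])
yd=(c[0]+c[3]-c[1]-c[2])[:2];xd=(c[0]+c[1]-c[2]-c[3])[:2]
a1=np.arctan2(-yd[0],yd[1]);a2=np.arctan2(xd[1],xd[0]);print('yaw',a1,a2);a=(a1+a2)/2
R=np.array([[np.cos(a),-np.sin(a)],[np.sin(a),np.cos(a)]])
print('origin from box',np.mean(c,0)[:2]-R@[0,-.102])
print('mouth top',atz(mt,*T(268,152),.149))
print('mouth scene',atz(ms,*S(406,285),.149))
c=[atz(ms,*S(*p),.152) for p in[(320,125),(434,206),(301,306),(189,214)]];print('box scene',np.round(c,4),np.mean(c,0)[:2]-R@[0,-.102])
for n,l,r,z in[('17',(632,148),(782,157),.105+.015+.011),('8',(648,231),(741,238),.129),('12',(628,318),(748,319),.129)]:
    p,q=atz(mt,*T(*l),z),atz(mt,*T(*r),z);print(n,(p+q)/2,np.linalg.norm(p-q),np.arctan2(-(p-q)[0],(p-q)[1]))
for n,l,r in[('12s',(155,38),(228,82)),('8s',(114,78),(160,112)),('17s',(40,95),(125,158))]:
    p,q=atz(ms,*S(*l),.127),atz(ms,*S(*r),.127);print(n,(p+q)/2,np.linalg.norm(p-q),np.arctan2(-(q-p)[0],(q-p)[1]))
pl=[atz(mt,*T(*p),.105) for p in[(665,97),(747,112),(715,378),(628,374)]];print('plate',np.round(pl,4),np.mean(pl,0))
# rotor fit
from scipy.optimize import least_squares
o=np.array([*atz(mt,*T(268,152),.149)[:2],0]);R3=np.eye(3);R3[:2,:2]=R
for d in range(0,90,10):
    th=np.radians(d);out=[]
    for k in range(4):
        f=th+k*np.pi/2;p=o+R3@np.array([.09*np.sin(f),.1425,.115+.09*np.cos(f)])
        u,v=proj(mt,p);us,vs=proj(ms,p);out.append((round((u-150)*3.8),round((v-170)*3.8),round((us-190)*4),round((vs-115)*4)))
    print(d,out)
E
```

```text
box [[ 0.5646 -0.0298  0.152 ]
 [ 0.5442 -0.152   0.152 ]
 [ 0.4031 -0.1276  0.152 ]
 [ 0.4236 -0.0058  0.152 ]] [np.float64(0.1431), np.float64(0.1239), np.float64(0.1431), np.float64(0.1235)]
yaw -0.16627081547774766 -0.16987119776745327
origin from box [0.50094402 0.02173217]
mouth top [0.50261517 0.02237528 0.149     ]
mouth scene [0.50594362 0.02357806 0.149     ]
box scene [[ 4.078e-01 -1.222e-01  1.520e-01]
 [ 4.289e-01 -3.000e-04  1.520e-01]
 [ 5.699e-01 -2.760e-02  1.520e-01]
 [ 5.457e-01 -1.502e-01  1.520e-01]] [0.50516374 0.02548558]
17 [ 0.49925995 -0.29604338  0.131     ] 0.10938733288436327 -0.0779298877043407
8 [ 0.43991169 -0.28390837  0.129     ] 0.0672474777368855 -0.0926371135121606
12 [ 0.38011806 -0.27575821  0.129     ] 0.0857925658194252 -0.025828962979212673
12s [ 0.38663517 -0.27089079  0.127     ] 0.08502652046257723 -0.08762907174255477
8s [ 0.44730548 -0.28221614  0.127     ] 0.05809672936908691 -0.1655429894912056
17s [ 0.50253151 -0.29673831  0.127     ] 0.10606059825965367 -0.14812918467708944
plate [[ 0.5457 -0.2727  0.105 ]
 [ 0.5332 -0.3337  0.105 ]

[... 176 characters left out ...]
47)]
10 [(57, 85, 549, 356), (106, 18, 465, 501), (98, 166, 545, 470), (51, 246, 625, 335)]
20 [(63, 65, 534, 372), (108, 28, 467, 509), (94, 184, 558, 455), (47, 239, 625, 326)]
30 [(69, 47, 519, 390), (110, 40, 471, 514), (89, 201, 571, 440), (45, 228, 623, 319)]
40 [(75, 32, 506, 408), (111, 55, 478, 516), (83, 216, 583, 424), (43, 213, 618, 315)]
50 [(81, 21, 494, 427), (111, 71, 486, 514), (78, 229, 594, 407), (43, 195, 611, 314)]
60 [(87, 13, 483, 445), (110, 89, 496, 510), (72, 239, 604, 391), (43, 175, 601, 316)]
70 [(93, 9, 475, 462), (108, 108, 507, 503), (66, 246, 612, 375), (45, 153, 590, 322)]
80 [(98, 8, 469, 478), (106, 128, 519, 494), (61, 250, 618, 360), (48, 130, 577, 330)]
```

The 12 mm key is the bar nearest the base, at (0.383,-0.273): its length measures about 86–90 mm, and it sits in the dark rack. The rotor arms stand at about 35° mod 90. I don't yet know which arm carries the flat, so I'll look with the wrist camera.

```bash
cat >> h.py <<'E'
from scipy.spatial.transform import Rotation as Rn
def tool():
    s=robot.sense();q=np.array(s['eef_rot']);return np.array(s['tool_pos']),Rn.from_quat(q[[1,2,3,0]]).as_matrix(),s
def go(p,psi=None):
    """shift in cm (tool axes) and turn deg to bring TCP to p, tool-x yaw psi"""
    t,R,s=tool();d=100*R.T@(np.array(p)-t);cur=np.arctan2(R[1,0],R[0,0])
    y=None if psi is None else np.degrees((cur-psi+np.pi)%(2*np.pi)-np.pi)
    print('pos',t.round(4),'psi',round(cur,3),'J7',round(s['joint_pos'][6],3),'shift cm',d.round(2),'yaw',y,'t',round(s['time'],2))
E
python3 - <<'E'
from h import *
t,R,s=tool();m=camera_model('wrist');C=np.array(m['cam_to_world']);print((R.T@(C[:3,3]-t)).round(4),(R.T@C[:3,:3]).round(3),m['intrinsics'],m['k1'])
go([.50,.06,.33],-0.168);go([.50,.06,.33],1.4)
E
```

```text
[ 0.0805  0.0007 -0.1426] [[ 0.     0.95   0.311]
 [ 1.    -0.001  0.   ]
 [ 0.     0.311 -0.95 ]] [[302.37217236   0.         251.07076162]
 [  0.         302.37217236 192.86330201]
 [  0.           0.           1.        ]] -0.06419562383843909
pos [ 0.1992 -0.618   0.2302] psi 0.312 J7 -0.04 shift cm [ 49.43 -55.32  -9.85] yaw 27.492386590880486 t 0.1
pos [ 0.1992 -0.618   0.2302] psi 0.312 J7 -0.04 shift cm [ 49.43 -55.32  -9.85] yaw -62.3473956856326 t 0.1
```

```bash
python3 -m crank '[[[3,-4,-2],-4,1],[[6,-7,-4],-8,1],[[9,-10,-6],-12,1],[[12,-13,-7],-16,1],[[15,-16,-7],-20,1],[[18,-19.5,-7],-25,1],[[21,-23,-7],-30,1],[[24,-26.5,-7],-35,1],[[27,-30,-7],-40,1],[[30,-33.5,-7],-45,1],[[33,-37,-7],-50,1],[[36,-40.5,-7],-55,1],[[39,-44,-7],-60,1],[[42,-47.5,-7],-62,1],[[45,-51,-7],-62,1],[[47.5,-53.5,-7],-62,1],[[49.4,-55.3,-7],-62,1],[[49.4,-55.3,-7],-62,1]]' 40; python3 - <<'E'
from h import *
import pickle
m=camera_model('wrist');im=read_camera('wrist');np.save('w1.npy',im);pickle.dump(m,open('w1.pkl','wb'))
save('w1',cv2.resize(im,(800,600),interpolation=cv2.INTER_CUBIC));go([.528,.1635,.25],1.4)
E
```

```text
time: 1.6
tool_pos: [0.498, 0.0566, 0.3011]
eef_rot: [0.0, 0.767, 0.642, -0.0]
contact_force: [1.4, -1.6, -0.0]
grip_width: 0.0855
grip_force: 0.0
pos [0.5006 0.0678 0.3016] psi 1.407 J7 -0.544 shift cm [9.83 1.14 5.27] yaw 0.4214206341114014 t 1.65
```

View pics/w1.png

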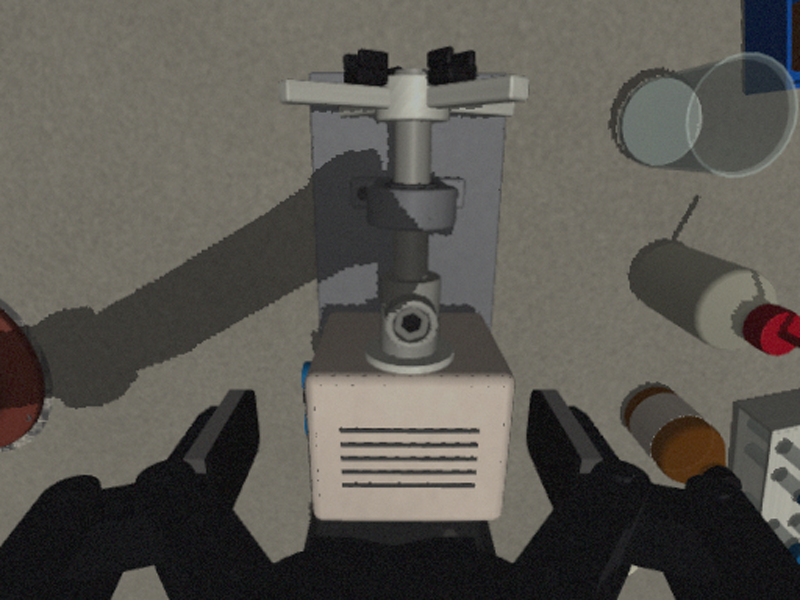

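The wrist view shows the shaft along u≈410, the rotor hub at (405,95) and the screw at (412,323). I'll enlarge the shaft and the screw.

```bash
python3 - <<'E'
from h import *
im=np.load('w1.npy')
a=im[60:188,232:292].astype(float)  # shaft
b=im[188:228,240:286].astype(float)
f=lambda x,k,g:cv2.resize(np.clip(x*g,0,255).astype(np.uint8),None,fx=k,fy=k,interpolation=cv2.INTER_CUBIC)
A=f(a,4.6,1.3);B=f(b,8,1.8);H=max(A.shape[0],B.shape[0]);o=np.zeros((H,A.shape[1]+B.shape[1],3),np.uint8)
o[:A.shape[0],:A.shape[1]]=A;o[:B.shape[0],A.shape[1]:]=B;save('w1c',o);print(o.shape)
for r in range(80,120,8): print(r,im[r,248:280].mean(1).astype(int))
for r in(150,156,162): print(r,im[r,248:280].mean(1).astype(int))
E
```

```text
(589, 644, 3)
80 [ 54  58  55  52  57  72  83  91  93  98 102 106 112 116 122 130 136 134
 127 121 113 108 107 101  97  92  88  78  94 107 108 107]
88 [ 61  56  55  53  60  71  84  94  96  98 105 106 110 116 123 125 134 134
 127 116 111 111 108 105  96  94  86  77  99 108 110 108]
96 [ 55  53  50  54  59  73  85  93  96 100 105 107 108 117 123 132 135 130
 124 118 116 111 105 104  96  91  84  71  92 105 107 107]
104 [ 53  51  54  54  55  72  82  89  97 100 104 106 110 115 123 130 134 129
 123 115 111 107 107 101  95  90  82  78  96 103 105 107]
112 [ 50  53  55  50  57  75  86  93  98 100 103 108 113 116 124 132 134 129
 121 113 110 108 105 101  98  89  77  62  51  52  81  96]
150 [ 52  55  50  53  51  51  56  57  56  53  59  62  61  64  61  66  65  66
  62  57  59  56  56  58  53  50  69  84  72  84 103 102]
156 [ 49  54  52  49  52  54  48  54  56  56  58  60  60  59  65  68  62  61
  59  59  58  53  59  55  54  59  86 103 101 102 103 104]
162 [ 58  51  49  52  54  52  54  56  56  58  61  59  63  63  66  68  60  63
  61  60  61  58  54  60  56  57  82 101 102 101 101  99]
```

View pics/w1c.png

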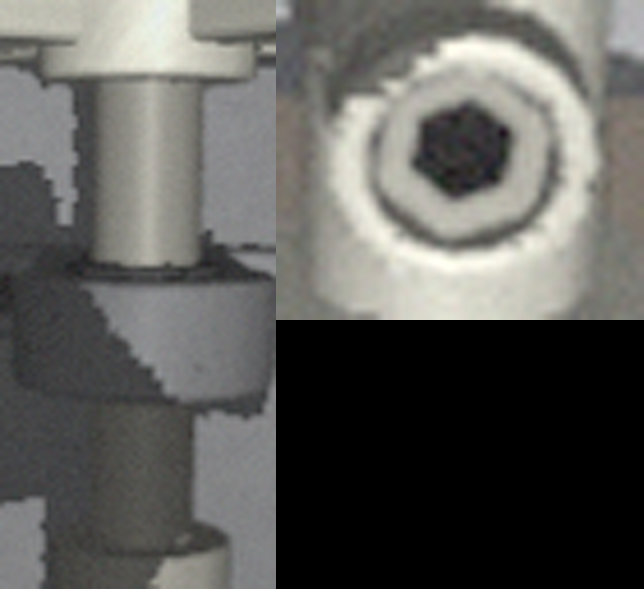

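There is no flat on the visible upper half of the shaft, so with the arms at 35° mod 90 the flat is near +125° or −145°. I'll close the jaws and push the arm leaning to +x over to −x (about −80°), then look again.

```bash
python3 -m crank '[[[3,3,0],0,-1],[[6,6,0],0,-1],[[9,9,0],0,-1],[[9.9,9.5,2],0,-1],[[9.9,9.5,5],0,-1],[[9.9,9.5,7],0,-1],[[9.9,9.5,7],0,-1]]'; python3 - <<'E'
from h import *
t,R,s=tool();o=np.array([.5035,.0228]);X=np.array([.986,-.167]);Y=np.array([.167,.986]);print('mixer xy',X@(t[:2]-o),Y@(t[:2]-o),t)
E
```

```text
time: 2.23
tool_pos: [0.6057, 0.1341, 0.2255]
eef_rot: [-0.002, 0.767, 0.642, -0.006]
contact_force: [-1.3, -0.4, 0.8]
grip_width: 0.0006
grip_force: 0.0
mixer xy 0.08220705330613062 0.1268116174095514 [0.60572501 0.13409822 0.22551405]
```

```bash
python3 -m crank '[[[0.7,0,2],0,-1],[[0.7,0,5],0,-1],[[0.7,0,6.5],0,-1],[[0.7,0,6.5],0,-1],[[0.7,-1.5,6.5],0,-1],[[0.7,-3,6.5],0,-1],[[0.7,-4.5,6.5],0,-1],[[0.7,-6,6.5],0,-1],[[0.7,-7.5,6.5],0,-1],[[0.7,-9,6.5],0,-1],[[0.7,-10.5,6.5],0,-1],[[0.7,-11.5,6.5],0,-1],[[0.7,-11.5,6.5],0,-1],[[0.7,-11,4],0,-1],[[0.7,-9,0],0,-1],[[-3,-8,-4],0,-1],[[-6,-7,-6],0,1],[[-6,-7,-6],0,1]]'; python3 - <<'E'
from h import *
import pickle
m=camera_model('wrist');im=read_camera('wrist');s=read_camera('scene');np.save('w2.npy',im)
ms=pickle.load(open('scene.pkl','rb'))
a=cv2.resize(im,(400,300),interpolation=cv2.INTER_AREA);b=cv2.resize(s[175:255,280:350],None,fx=5.7,fy=5.7,interpolation=cv2.INTER_CUBIC)
# wrist crop of the mixer
o=np.array([.5035,.0228,0]);X=np.array([.986,-.167,0]);Y=np.array([.167,.986,0])
u,v=np.array(proj(m,o+Y*.08+[0,0,.12])).astype(int);print(u,v)
c=im[max(v-100,0):v+100,max(u-70,0):u+70];c=cv2.resize(c,None,fx=2.8,fy=2.8,interpolation=cv2.INTER_CUBIC);c=np.clip(c*1.3,0,255).astype(np.uint8)
H=max(b.shape[0],c.shape[0]);z=np.zeros((H,b.shape[1]+c.shape[1],3),np.uint8);z[:b.shape[0],:b.shape[1]]=b;z[:c.shape[0],b.shape[1]:]=c;save('w2',z);print(z.shape);go([.5,.06,.3])
E
```

```text
time: 3.73
tool_pos: [0.5328, 0.0835, 0.2961]
eef_rot: [0.004, 0.769, 0.639, 0.002]
contact_force: [1.0, -1.4, -1.0]
grip_width: 0.0233
grip_force: 0.0
230 157
(560, 791, 3)
pos [0.531  0.0861 0.2933] psi 1.387 J7 -0.613 shift cm [-3.13 -2.57 -0.68] yaw None t 3.83
```

View pics/w2.png

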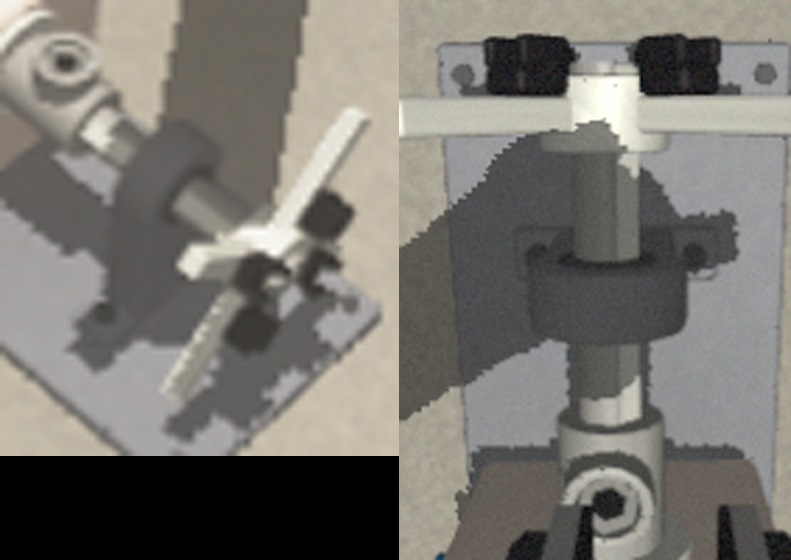

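The flat's edge line shows on the right part of the shaft (crop x≈613, shaft 573–640), so the flat now faces about +45° and its arm leans to +x. I'll push that arm nearly upright and then pinch it to centre it.

```bash
python3 -m crank '[[[3,4,0],0,-1],[[6,8,0],0,-1],[[6.7,8,3],0,-1],[[6.7,8,6],0,-1],[[6.7,8,9],0,-1],[[6.7,8,12],0,-1],[[6.7,8,13.5],0,-1],[[6.7,8,13.5],0,-1],[[6.7,6.5,13.5],0,-1],[[6.7,5,13.5],0,-1],[[6.7,3.5,13.5],0,-1],[[6.7,2.2,13.5],0,-1],[[6.7,1.2,13.5],0,-1],[[6.7,0.8,13.5],0,-1],[[6.7,0.8,13.5],0,-1],[[6.7,1,9],0,-1],[[6.7,1,5],0,1],[[6.7,-1.5,4],0,1],[[6.7,-1.5,4],0,1],[[6.7,-1.5,4],0,1]]'; python3 -m crank '[[[0,0,0],0,1],[[0,0,0],0,1],[[0,0,0],0,1],[[0,0,0],0,1]]'; python3 - <<'E'
from h import *
t,R,s=tool();o=np.array([.5035,.0228]);X=np.array([.986,-.167]);Y=np.array([.167,.986]);print('mixer xy',X@(t[:2]-o),Y@(t[:2]-o),t)
im=read_camera('wrist');save('w3',cv2.resize(im,(800,600),interpolation=cv2.INTER_CUBIC));go(t,1.403)
E
```

```text
time: 5.5
tool_pos: [0.5255, 0.1598, 0.2534]
eef_rot: [0.0, 0.766, 0.643, 0.002]
contact_force: [0.2, 0.2, 0.3]
grip_width: 0.0482
grip_force: 0.0
time: 5.83
tool_pos: [0.5264, 0.1573, 0.2503]
eef_rot: [-0.001, 0.767, 0.642, -0.001]
contact_force: [0.4, 0.1, 0.1]
grip_width: 0.0854
grip_force: 0.0
mixer xy 8.482475768121161e-05 0.13639265561109018 [0.52635927 0.15725756 0.25030185]
pos [0.5264 0.1573 0.2505] psi 1.394 J7 -0.769 shift cm [-0.01 -0.    0.02] yaw -0.5407367144452769 t 5.88
```

View pics/w3.png

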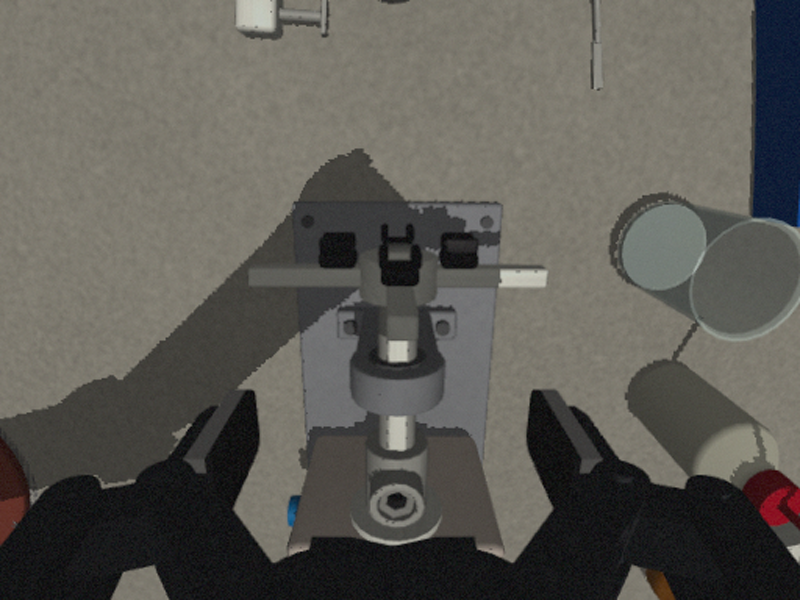

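The flat band (397,345)/(397,430) is centred on the shaft and the arm tip (402,325) stands within about 1° of upright, so step 1 is done. Next I'll refine the screw position and move to the key.

```bash
python3 - <<'E'
from h import *
m=camera_model('wrist');k=.64
for p in[(397,502),(398,505)]: print('screw',atz(m,p[0]*k,p[1]*k,.149))
c=atz(m,397*k,430*k,.126);d=atz(m,397.5*k,345*k,.126);e=d-c;print('shaft yaw',np.arctan2(-e[0],e[1]))
go([.383,-.273,.26],1.5)
E
```

```text
screw [0.50629782 0.02338703 0.149     ]
screw [0.50651318 0.02089475 0.149     ]
shaft yaw -0.17857795800783358
pos [0.5264 0.1573 0.2505] psi 1.394 J7 -0.769 shift cm [-44.89  -6.53  -0.92] yaw -6.098427327214261 t 5.88
```

```bash
python3 -m crank '[[[-3,-0.5,-1],0,1],[[-6.5,-1,-2],0,1],[[-10.5,-1.5,-2],0,1],[[-14.5,-2.1,-2],0,1],[[-18.5,-2.7,-2],0,1],[[-22.5,-3.3,-2],0,1],[[-26.5,-3.9,-2],-2,1],[[-30.5,-4.5,-2],-4,1],[[-34.5,-5,-2],-6,1],[[-38.5,-5.6,-2],-6,1],[[-42,-6.1,-1],-6,1],[[-44.9,-6.5,-0.5],-6,1],[[-44.9,-6.5,-0.5],-6,1],[[-44.9,-6.5,-0.5],-6,1],[[-44.9,-6.5,-0.5],-6,1]]'; python3 - <<'E'
from h import *
import pickle
m=camera_model('wrist');im=read_camera('wrist');np.save('w4.npy',im);pickle.dump(m,open('w4.pkl','wb'))
save('w4',cv2.resize(im,(800,600),interpolation=cv2.INTER_CUBIC));go([.383,-.273,.113],1.5)
E
```

```text
time: 7.13
tool_pos: [0.3839, -0.2722, 0.2562]
eef_rot: [-0.0, 0.732, 0.681, 0.001]
contact_force: [0.6, 1.4, 0.7]
grip_width: 0.0854
grip_force: 0.0
pos [ 0.3842 -0.2716  0.2564] psi 1.501 J7 0.309 shift cm [-0.16 -0.12 14.34] yaw 0.06833227171724503 t 7.18
```

View pics/w4.png

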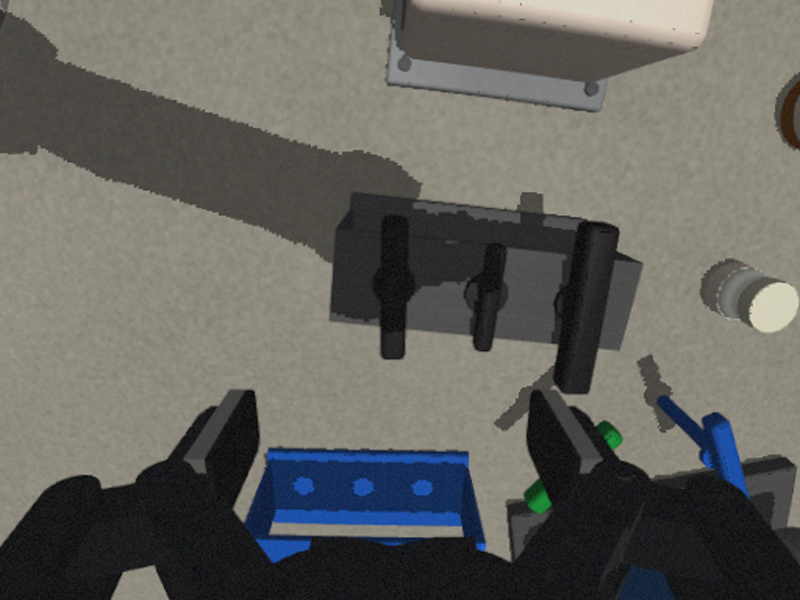

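The 12 mm key's bar runs from (396,216) to (393,358). The 8 mm bar is at (490,297) and the 17 mm bar at (587,307).

```bash
python3 - <<'E'
from h import *
m=camera_model('wrist');k=.64
def bar(p,q,z):
    a,b=atz(m,p[0]*k,p[1]*k,z),atz(m,q[0]*k,q[1]*k,z);d=a-b;print((a+b)/2,np.linalg.norm(d),'yaw of bar y',np.arctan2(d[1],d[0]));return (a+b)/2
c=bar((396,216),(393.5,357),.129);bar((496,246),(484,349),.127);bar((601,226),(574,391),.131)
d=[atz(m,x*k,y*k,.105) for x,y in[(346,229),(640,263),(623,349),(331,319)]];print(np.round(d,4),np.mean(d,0))
go([c[0],c[1],.114],1.55)
E
```

```text
[ 0.38654095 -0.27322973  0.129     ] 0.08769535177832223 yaw of bar y 1.486111179446019
[ 0.4436948  -0.28379158  0.127     ] 0.0656531592530942 yaw of bar y 1.4539572094183226
[ 0.50244487 -0.29548624  0.131     ] 0.1064071104027883 yaw of bar y 1.4735967397926115
[[ 0.3585 -0.2387  0.105 ]
 [ 0.5465 -0.2732  0.105 ]
 [ 0.5402 -0.3336  0.105 ]
 [ 0.3427 -0.2976  0.105 ]] [ 0.44698089 -0.28576777  0.105     ]
pos [ 0.3842 -0.2716  0.2564] psi 1.501 J7 0.309 shift cm [-0.16  0.24 14.24] yaw -2.796456703936861 t 7.18
```

```bash
python3 -m crank '[[[-0.1,0.2,2],1,0],[[-0.1,0.2,5],1,0],[[-0.1,0.2,8],1,0],[[-0.1,0.2,9],1,0],[[-0.1,0.2,11],1,0],[[-0.1,0.2,13],1,0],[[-0.1,0.2,14],1,0],[[-0.1,0.2,14.2],1,0],[[-0.1,0.2,14.2],1,0],[[-0.1,0.2,14.2],1,-1],[[-0.1,0.2,14.2],1,-1],[[-0.1,0.2,14.2],1,-1],[[-0.1,0.2,14.2],1,-1],[[-0.1,0.2,14.2],1,-1],[[-0.1,0.2,14.2],1,-1]]' 60; python3 - <<'E'
from h import *
t,R,s=tool();print(s['torque']);go([.505,.0228,.37],2.5)
E
```

```text
time: 8.43
tool_pos: [0.386, -0.2742, 0.1155]
eef_rot: [0.001, 0.738, 0.675, 0.0]
contact_force: [-0.2, 1.5, 6.4]
grip_width: 0.0143
grip_force: 61.4
[0.32431562 0.20217893 0.02575794]
pos [ 0.386  -0.2742  0.1155] psi 1.481 J7 0.158 shift cm [ 30.62   9.25 -25.46] yaw -58.366616229539524 t 8.43
```

```bash
python3 -m crank '[[[0,0,-1],0,-1],[[0,0,-4],0,-1],[[0,0,-8],0,-1],[[0,0,-12],0,-1],[[0,0,-15.5],0,-1],[[2,0.6,-18.5],-7,-1],[[4,1.2,-18.5],-14,-1],[[6.2,1.9,-18.5],-21,-1],[[8.4,2.5,-18.5],-28,-1],[[10.6,3.2,-18.5],-35,-1],[[12.8,3.9,-18.5],-42,-1],[[15,4.5,-18.5],-49,-1],[[17.2,5.2,-18.5],-56,-1],[[19.4,5.9,-18.5],-63,-1],[[21.6,6.5,-18.5],-70,-1],[[23.8,7.2,-18.5],-77,-1],[[26,7.9,-18.5],-84,-1],[[28,8.5,-18.5],-91,-1],[[29.6,8.9,-18.5],-98,-1],[[30.6,9.25,-18.5],-105,-1]]'; python3 -m crank '[[[0,0,0],-7,-1],[[0,0,0],-14,-1],[[0,0,0],-21,-1],[[0,0,0],-28,-1],[[0,0,0],-35,-1],[[0,0,0],-42,-1],[[0,0,0],-49,-1],[[0,0,0],-56,-1],[[0,0,0],-58,-1],[[0,0,0],-58,-1],[[0,0,0],-58,-1],[[0,0,0],-58,-1]]'; python3 - <<'E'
from h import *
t,R,s=tool();print(s['joint_pos'],s['torque'],s['contact_force'],R[:,2]);go([.505,.0228,.25],4.33)
m=camera_model('wrist');im=read_camera('wrist');save('w5',cv2.resize(im,(800,600),interpolation=cv2.INTER_CUBIC))
E
```

```text
time: 10.1
tool_pos: [0.5047, 0.0245, 0.2994]
eef_rot: [0.0, -0.09, 0.996, 0.0]
contact_force: [-0.1, -0.1, -0.7]
grip_width: 0.0145
grip_force: 60.5
time: 11.1
tool_pos: [0.5047, 0.0221, 0.2993]
eef_rot: [-0.0, -0.558, 0.83, -0.0]
contact_force: [0.8, -0.0, -0.7]
grip_width: 0.0145
grip_force: 60.4
[ 0.67595688  0.57255186 -1.23704659  1.7076126   0.56474429  1.2764989
  2.0684049 ] [ 0.00803126  0.03134809 -0.01445206] [ 0.80681997 -0.01102541 -0.74717556] [-1.36290873e-04 -4.81675131e-04 -9.99999875e-01]
pos [0.5047 0.0221 0.2993] psi -1.958 J7 2.068 shift cm [-0.08 -0.    4.93] yaw -0.300104914215926 t 11.1
```

View pics/w5.png

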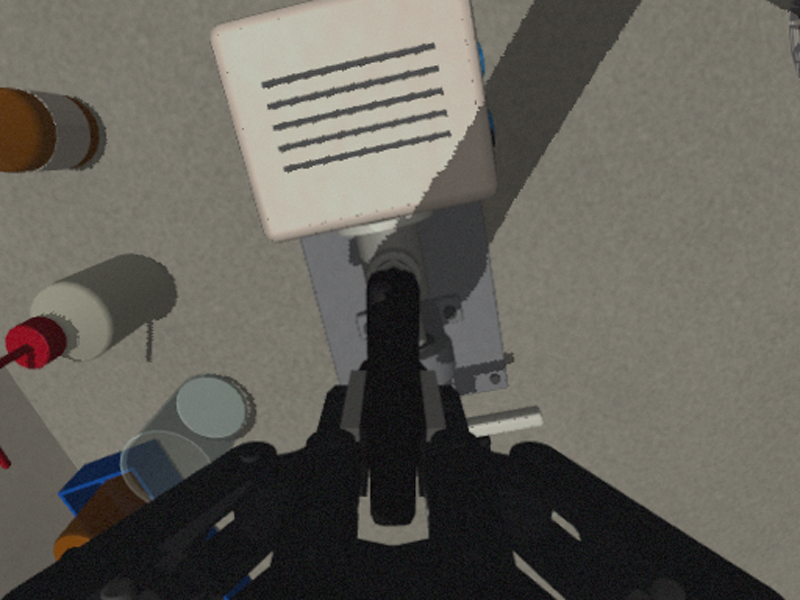

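The key is held square, with its bar centred at u≈394. I'll lower it to just above the countersink and then feel with force.

```bash
python3 -m crank '[[[-0.2,-0.05,1.5],0,-1],[[-0.2,-0.05,3],0,-1],[[-0.2,-0.05,4.5],0,-1],[[-0.2,-0.05,5],0,-1],[[-0.2,-0.05,5.3],0,-1],[[-0.2,-0.05,5.5],0,-1],[[-0.2,-0.05,5.5],0,-1]]'; python3 -m crank '[[[0,0,0.1],0,-1],[[0,0,0.2],0,-1],[[0,0,0.3],0,-1],[[0,0,0.3],0,-1]]';  python3 -m crank '[[[0,0,0.1],0,-1],[[0,0,0.2],0,-1],[[0,0,0.2],0,-1]]'
```

```text
time: 11.73
tool_pos: [0.5063, 0.0242, 0.2447]
eef_rot: [0.0, -0.558, 0.83, -0.0]
contact_force: [-0.5, -0.7, -1.1]
grip_width: 0.0142
grip_force: 60.4
time: 12.07
tool_pos: [0.506, 0.0237, 0.2419]
eef_rot: [-0.0, -0.558, 0.83, -0.001]
contact_force: [-1.0, -1.6, 2.6]
grip_width: 0.0146
grip_force: 61.0
time: 12.32
tool_pos: [0.5063, 0.0241, 0.2412]
eef_rot: [0.0, -0.558, 0.83, -0.001]
contact_force: [-2.4, -1.9, 11.9]
grip_width: 0.0142
grip_force: 62.2
```

```bash
python3 -m crank '[[[0.06,0.03,-0.05],0,-1],[[0.12,0.07,-0.05],0,-1],[[0.12,0.07,-0.05],0,-1],[[0.12,0.07,0],0,-1],[[0.12,0.07,0.05],0,-1],[[0.12,0.07,0.05],0,-1]]'; python3 - <<'E'
from h import *
t,R,s=tool();print('tool force',R.T@s['contact_force'],'torque',R.T@s['torque'],t)
E
```

```text
time: 12.82
tool_pos: [0.5056, 0.0236, 0.2408]
eef_rot: [0.001, -0.558, 0.83, -0.001]
contact_force: [-2.0, -2.0, 10.6]
grip_width: 0.0144
grip_force: 62.1
tool force [  2.60411588   1.09973275 -10.60417181] torque [-0.40807164  0.73336002 -0.04086242] [0.50559565 0.02357833 0.24083744]
```

```bash
python3 -m crank '[[[0.06,0.03,0],0,-1],[[0.12,0.05,0],0,-1],[[0.12,0.05,0.05],0,-1],[[0.12,0.05,0.05],0,-1]]'; python3 - <<'E'
from h import *
t,R,s=tool();print('tool force',R.T@s['contact_force'],'torque',R.T@s['torque'],t)
E
python3 -m crank '[[[0,0,0],3,-1],[[0,0,0],6,-1],[[0,0,0],9,-1],[[0,0,0],12,-1]]'; python3 - <<'E'
from h import *
t,R,s=tool();print('tool force',R.T@s['contact_force'],'torque',R.T@s['torque'],t)
E
```

```text
time: 13.15
tool_pos: [0.5052, 0.0232, 0.2407]
eef_rot: [0.002, -0.558, 0.83, -0.001]
contact_force: [-2.3, -0.9, 11.7]
grip_width: 0.0141
grip_force: 62.2
tool force [  1.67113982   1.70647179 -11.73400382] torque [-0.32593579  0.48613548 -0.04515487] [0.5052356  0.02315955 0.2407199 ]
time: 13.48
tool_pos: [0.5048, 0.0237, 0.2405]
eef_rot: [0.002, -0.467, 0.884, 0.0]
contact_force: [-2.9, -0.1, 10.3]
grip_width: 0.0143
grip_force: 62.0
tool force [  1.68727556   2.32386338 -10.34346149] torque [-0.6202365   0.39937305 -0.03975212] [0.50476459 0.02368895 0.24052018]
```

```bash
python3 -m crank '[[[0.03,0.05,0],3,-1],[[0.06,0.1,0],6,-1],[[0.06,0.1,0.05],9,-1],[[0.06,0.1,0.05],12,-1]]'; python3 - <<'E'
from h import *
t,R,s=tool();print('tool force',R.T@s['contact_force'],'torque',R.T@s['torque'],t)
E
python3 -m crank '[[[0,0,0],3,-1],[[0,0,0.05],6,-1],[[0,0,0.05],9,-1],[[0,0,0.05],12,-1]]'; python3 - <<'E'
from h import *
t,R,s=tool();print('tool force',R.T@s['contact_force'],'torque',R.T@s['torque'],t)
E
```

```text
time: 13.82
tool_pos: [0.5027, 0.0223, 0.2375]
eef_rot: [0.0, -0.372, 0.928, 0.0]
contact_force: [-0.8, -1.1, -1.8]
grip_width: 0.0143
grip_force: 60.5
tool force [ 1.32489285 -0.22789269  1.77889959] torque [-0.00992527 -0.01719254  0.00501059] [0.50270353 0.02230773 0.23752909]
time: 14.15
tool_pos: [0.5027, 0.0225, 0.2369]
eef_rot: [-0.0, -0.273, 0.962, 0.0]
contact_force: [-0.7, 0.1, -1.0]
grip_width: 0.0141
grip_force: 60.4
tool force [0.56891199 0.42429112 1.00592716] torque [-0.12620782 -0.01167012 -0.05852988] [0.50266675 0.02250965 0.23691284]
```

The tip dropped in. I'll follow it down gently while turning.

```bash
python3 -m crank '[[[0,0,0.1],0,-1],[[0,0,0.2],0,-1],[[0,0,0.3],0,-1],[[0,0,0.3],0,-1]]'; python3 - <<'E'
from h import *
t,R,s=tool();print('tool force',R.T@s['contact_force'],'torque',R.T@s['torque'],t,s['joint_pos'][6])
E
python3 -m crank '[[[0,0,0.05],5,-1],[[0,0,0.1],10,-1],[[0,0,0.1],15,-1],[[0,0,0.1],20,-1]]'; python3 - <<'E'
from h import *
t,R,s=tool();print('tool force',R.T@s['contact_force'],'torque',R.T@s['torque'],t,s['joint_pos'][6])
E
```

```text
time: 14.48
tool_pos: [0.5027, 0.0225, 0.2339]
eef_rot: [-0.0, -0.275, 0.961, 0.0]
contact_force: [0.5, 0.1, -1.3]
grip_width: 0.0143
grip_force: 60.4
tool force [-0.45270949 -0.14486756  1.3156541 ] torque [-0.22941581 -0.05859921 -0.0281234 ] [0.50267621 0.02245488 0.2339362 ] 1.4846458426874125
time: 14.82
tool_pos: [0.5029, 0.023, 0.2334]
eef_rot: [0.0, -0.102, 0.995, 0.001]
contact_force: [-1.6, 0.8, -1.3]
grip_width: 0.0145
grip_force: 60.5
tool force [1.38145018 1.0777314  1.28082236] torque [-0.35004797 -0.05519719 -0.04110776] [0.50288064 0.0229923  0.23339322] 1.1940161409530627
```

```bash
python3 -m crank '[[[0,0,0],7,-1],[[0,0,0.01],14,-1],[[0,0,0.02],21,-1],[[0,0,0.03],28,-1],[[0,0,0.03],35,-1],[[0,0,0.04],42,-1],[[0,0,0.04],49,-1],[[0,0,0.05],56,-1],[[0,0,0.06],63,-1],[[0,0,0.06],70,-1],[[0,0,0.07],77,-1],[[0,0,0.07],84,-1],[[0,0,0.08],91,-1],[[0,0,0.08],98,-1],[[0,0,0.09],105,-1],[[0,0,0.1],112,-1],[[0,0,0.1],119,-1],[[0,0,0.1],126,-1],[[0,0,0.11],133,-1]]'; python3 - <<'E'
from h import *
t,R,s=tool();print('tool force',R.T@s['contact_force'],'torque',R.T@s['torque'],t,s['joint_pos'])
E
```

```text
time: 16.4
tool_pos: [0.505, 0.0225, 0.2325]
eef_rot: [0.001, 0.872, 0.489, 0.002]
contact_force: [2.8, -0.1, -2.5]
grip_width: 0.0145
grip_force: 60.3
tool force [1.36379459 2.4415     2.46866412] torque [-0.745009    0.43421786 -0.06695544] [0.50500582 0.02250047 0.23253426] [ 0.11346498  0.40042786 -0.283655    1.83099651  0.13751367  0.92400207
 -0.77929118]
```

```bash
python3 -m crank '[[[0,0,0],7,-1],[[0,0,0.01],14,-1],[[0,0,0.02],21,-1],[[0,0,0.03],28,-1],[[0,0,0.03],35,-1],[[0,0,0.04],42,-1],[[0,0,0.04],49,-1],[[0,0,0.05],56,-1],[[0,0,0.06],63,-1],[[0,0,0.06],70,-1],[[0,0,0.07],77,-1]]'; python3 - <<'E'
from h import *
t,R,s=tool();print('tool force',R.T@s['contact_force'],'torque',R.T@s['torque'],t,s['joint_pos'])
E
python3 -m crank '[[[0,0,0],7,-1],[[0,0,0.01],14,-1],[[0,0,0.02],21,-1],[[0,0,0.03],28,-1],[[0,0,0.03],35,-1]]'; python3 - <<'E'
from h import *
t,R,s=tool();print('tool force',R.T@s['contact_force'],'torque',R.T@s['torque'],t,s['joint_pos'])
E
```

```text
time: 17.32
tool_pos: [0.5045, 0.0213, 0.2324]
eef_rot: [0.001, 0.987, -0.16, 0.002]
contact_force: [0.7, -1.5, 1.3]
grip_width: 0.0143
grip_force: 60.9
tool force [ 1.15953539  1.23040963 -1.28070726] torque [-0.46424941  0.38309112 -0.0324332 ] [0.50449313 0.02126925 0.23235935] [-0.12794227  0.38786366  0.05777006  1.8390418  -0.02491503  0.91164132
 -1.95130888]
time: 17.73
tool_pos: [0.5039, 0.0212, 0.2324]
eef_rot: [0.0, 0.893, -0.449, 0.002]
contact_force: [-0.2, -1.6, 3.9]
grip_width: 0.0142
grip_force: 61.3
tool force [ 1.22170973  1.11211899 -3.91881327] torque [-0.4835089   0.29317391 -0.14074758] [0.50387263 0.02116332 0.2323883 ] [-0.23846691  0.39240867  0.213792    1.84288232 -0.10005219  0.91428249
 -2.48225024]
```

```bash
for i in 1 2 3; do python3 -m crank '[[[0,0,0],2.5,-1],[[0,0,0],5,-1]]' >/dev/null; python3 - <<'E'
from h import *
t,R,s=tool();print('F',(R.T@s['contact_force']).round(2),'tz',(R.T@s['torque'])[2].round(3),t.round(4),s['joint_pos'][6].round(3),'psi',np.degrees(np.arctan2(R[1,0],R[0,0])).round(1))
E
done
```

```text
F [ 1.21  1.02 -4.98] tz -0.094 [0.5038 0.0212 0.2324] -2.555 psi -58.2
F [ 1.53  1.91 -5.12] tz -0.037 [0.5037 0.0212 0.2324] -2.63 psi -63.2
F [ 1.36  1.54 -4.9 ] tz -0.038 [0.5036 0.0212 0.2324] -2.705 psi -68.2
```

The stop isn't clear-cut: torque peaked at 0.14 N m and then fell. I'll regrip the key half a turn back and turn further to be sure.

```bash
python3 -m crank '[[[0,0,0],0,0],[[0,0,0],0,0],[[0,0,0],0,0],[[0,0,0],0,0],[[0,0,-2],0,0],[[0,0,-5],0,0],[[0,0,-5],-7,0],[[0,0,-5],-14,0],[[0,0,-5],-21,0],[[0,0,-5],-28,0],[[0,0,-5],-35,0],[[0,0,-5],-42,0],[[0,0,-5],-49,0],[[0,0,-5],-56,0],[[0,0,-5],-63,0],[[0,0,-5],-70,0],[[0,0,-5],-77,0],[[0,0,-5],-84,0],[[0,0,-5],-91,0],[[0,0,-5],-98,0]]'; python3 -m crank '[[[0,0,0],-7,0],[[0,0,0],-14,0],[[0,0,0],-21,0],[[0,0,0],-28,0],[[0,0,0],-35,0],[[0,0,0],-42,0],[[0,0,0],-49,0],[[0,0,0],-56,0],[[0,0,0],-63,0],[[0,0,0],-70,0],[[0,0,0],-77,0],[[0,0,0],-82,0],[[0,0,0],-82,0],[[0,0,1.5],-82,0],[[0,0,3.5],-82,0],[[0,0,4.7],-82,0],[[0,0,5],-82,0],[[0,0,5],-82,0]]'; python3 - <<'E'
from h import *
t,R,s=tool();print('F',(R.T@s['contact_force']).round(2),'tz',(R.T@s['torque'])[2].round(3),t.round(4),s['joint_pos'][6].round(3),'psi',np.degrees(np.arctan2(R[1,0],R[0,0])).round(1),s['time'])
E
```

```text
time: 19.9
tool_pos: [0.5028, 0.0224, 0.2811]
eef_rot: [-0.0, 0.965, 0.261, -0.0]
contact_force: [-0.2, 0.0, 1.3]
grip_width: 0.0426
grip_force: 0.0
time: 21.4
tool_pos: [0.5023, 0.0222, 0.2305]
eef_rot: [-0.001, 0.561, 0.828, -0.001]
contact_force: [0.7, -0.4, -0.7]
grip_width: 0.0428
grip_force: 0.0
F [-0.66  0.51  0.66] tz -0.033 [0.5023 0.0222 0.2305] 0.087 psi 111.8 21.4
```

```bash
python3 -m crank '[[[0,0,-0.1],0,-1],[[0,0,-0.1],0,-1],[[0,0,-0.1],0,-1],[[0,0,-0.1],0,-1],[[0,0,-0.1],0,-1]]' 60; for i in 1 2 3 4 5 6 7 8 9 10; do python3 -m crank '[[[0,0,0],6,-1],[[0,0,0],12,-1]]' >/dev/null; python3 - <<'E'
from h import *
t,R,s=tool();print('F',(R.T@s['contact_force']).round(2),'tz',(R.T@s['torque'])[2].round(3),t.round(4),s['joint_pos'][6].round(3),'psi',np.degrees(np.arctan2(R[1,0],R[0,0])).round(1))
E
done
```

```text
time: 21.82
tool_pos: [0.5038, 0.0225, 0.2335]
eef_rot: [0.001, 0.56, 0.828, 0.001]
contact_force: [0.2, 0.4, 5.2]
grip_width: 0.0142
grip_force: 60.9
F [ 0.67  0.22 -4.96] tz -0.103 [0.5039 0.0225 0.2335] -0.097 psi 99.6
F [-0.02 -0.13 -5.17] tz -0.017 [0.5039 0.0225 0.2335] -0.279 psi 87.6
F [-0.37  0.21 -4.62] tz -0.16 [0.5039 0.0226 0.2335] -0.461 psi 75.6
F [ 0.39 -0.35 -4.96] tz -0.102 [0.504  0.0226 0.2335] -0.643 psi 63.6
F [ 0.95  0.15 -5.21] tz 0.02 [0.5041 0.0226 0.2335] -0.826 psi 51.6
F [ 0.38 -0.32 -5.31] tz -0.021 [0.5041 0.0226 0.2335] -1.009 psi 39.6
F [ 0.3  -0.04 -4.54] tz -0.011 [0.5041 0.0225 0.2335] -1.192 psi 27.6
F [ 1.63 -0.71 -4.51] tz -0.089 [0.5042 0.0226 0.2335] -1.375 psi 15.6
F [ 0.34 -0.03 -4.8 ] tz -0.055 [0.5042 0.0225 0.2336] -1.557 psi 3.6
F [ 0.33 -0.08 -4.19] tz -0.012 [0.5043 0.0225 0.2335] -1.74 psi -8.4
```

The torque peaks repeat every 60° with no further descent, so the key is slipping and the screw is firm at its stop. I'll lift the key out and carry it back to the rack.

```bash
python3 -m crank '[[[0,0,-0.3],0,-1],[[0,0,-1],0,-1],[[0,0,-2],0,-1],[[0,0,-5],0,-1],[[0,0,-8],-6,-1],[[-0.5,2,-8],-12,-1],[[-1,4,-8],-18,-1],[[-1.5,6.2,-8],-25,-1],[[-2,8.5,-8],-32,-1],[[-2.6,11,-8],-39,-1],[[-3.2,13.5,-8],-46,-1],[[-3.8,16,-8],-53,-1],[[-4.4,18.5,-8],-60,-1],[[-5,21,-8],-67,-1],[[-5.6,23.5,-8],-74,-1],[[-6.2,26,-8],-81,-1],[[-6.8,28.5,-8],-87,-1],[[-7.2,30,-8],-91,-1],[[-7.4,31,-8],-91,-1],[[-7.4,31,-8],-91,-1]]'; python3 -m crank '[[[0,0,0],0,-1],[[0,0,0],0,-1],[[0,0,0],0,-1]]';python3 - <<'E'
from h import *
import pickle
go([.386,-.273,.22],1.45);t,R,s=tool();print(s['contact_force'])
im=read_camera('wrist');m=camera_model('wrist');np.save('w6.npy',im);pickle.dump(m,open('w6.pkl','wb'))
for p in([.386,-.273,.105],[.386,-.273,.21]):print(proj(m,p))
E
```

```text
time: 25.15
tool_pos: [0.3839, -0.2762, 0.3121]
eef_rot: [-0.0, 0.751, 0.66, -0.001]
contact_force: [-0.2, 0.6, -1.3]
grip_width: 0.0142
grip_force: 60.1
time: 25.4
tool_pos: [0.3865, -0.2724, 0.3122]
eef_rot: [-0.0, 0.749, 0.663, 0.0]
contact_force: [-0.7, -0.6, -0.7]
grip_width: 0.0141
grip_force: 60.2
pos [ 0.3865 -0.2724  0.3122] psi 1.449 J7 0.449 shift cm [-0.07 -0.04  9.22] yaw -0.04967682413066108 t 25.4
[-0.70353795 -0.55958778 -0.66747437]
(np.float64(249.95564662657307), np.float64(165.30181335720934))
(np.float64(249.5307867280578), np.float64(192.81218796293498))
```

```bash
python3 -m crank '[[[-0.05,0,3],0,-1],[[-0.05,0,6],0,-1],[[-0.05,0,9],0,-1],[[-0.05,0,10.3],0,-1],[[-0.05,0,10.7],0,-1],[[-0.05,0,11],0,-1],[[-0.05,0,11.3],0,-1],[[-0.05,0,11.6],0,-1],[[-0.05,0,11.6],0,-1]]'; python3 -m crank '[[[0,0,0.4],0,-1],[[0,0,0.8],0,-1],[[0,0,1.2],0,-1],[[0,0,1.2],0,-1]]'
```

```text
time: 26.2
tool_pos: [0.3861, -0.2747, 0.1967]
eef_rot: [0.001, 0.75, 0.662, 0.0]
contact_force: [-0.4, 0.5, -1.2]
grip_width: 0.0143
grip_force: 60.1
time: 26.53
tool_pos: [0.3852, -0.2743, 0.1835]
eef_rot: [-0.001, 0.75, 0.662, -0.0]
contact_force: [-0.7, 0.2, -1.2]
grip_width: 0.0142
grip_force: 60.2
```

```bash
python3 -m crank '[[[0,0,1.5],0,-1],[[0,0,3],0,-1],[[0,0,4.5],0,-1],[[0,0,5.8],0,-1],[[0,0,6.2],0,-1],[[0,0,6.4],0,-1],[[0,0,6.5],0,-1],[[0,0,6.5],0,-1]]'; python3 -m crank '[[[0,0,0.05],0,-1],[[0,0,0.1],0,-1],[[0,0,0.15],0,-1],[[0,0,0.15],0,-1]]'
```

```text
time: 27.2
tool_pos: [0.3861, -0.2749, 0.1197]
eef_rot: [0.001, 0.75, 0.662, 0.0]
contact_force: [-1.0, -0.5, -1.1]
grip_width: 0.0141
grip_force: 60.1
time: 27.53
tool_pos: [0.3857, -0.2747, 0.1179]
eef_rot: [0.0, 0.75, 0.662, 0.0]
contact_force: [0.6, -0.5, 0.1]
grip_width: 0.0142
grip_force: 60.1
```

```bash
python3 -m crank '[[[0,0,0.1],0,-1],[[0,0,0.15],0,-1],[[0,0,0.2],0,-1],[[0,0,0.2],0,-1]]';  python3 -m crank '[[[0,0,0],0,0],[[0,0,0],0,0],[[0,0,0],0,0],[[0,0,0],0,0],[[0,0,0],0,0],[[0,0,-2],0,0],[[0,0,-5],0,0],[[0,0,-9],0,0],[[0,0,-13],0,0],[[0,0,-14],0,0],[[0,0,-14],0,0],[[0,0,-14],0,0]]'; python3 - <<'E'
from h import *
m=camera_model('wrist');im=read_camera('wrist');np.save('w7.npy',im);go([.386,-.274,.25])
# key12: bar mask in dark pixels on its region
g=im.astype(int).sum(2);u,v=map(int,proj(m,[.386,-.274,.129]));print(u,v)
mask=(g<75).astype(np.uint8);mask[:, :u-40]=0;mask[:,u+30:]=0;mask[v-65:v+65]|=0;mask[:v-65]=0;mask[v+65:]=0
n,l,st,c=cv2.connectedComponentsWithStats(mask);print(st[np.argsort(-st[:,4])][:5])
for r in range(v-60,v+60,10): print(r,np.where(mask[r])[0][[0,-1]] if mask[r].any() else None)
mt=camera_model('top');it=read_camera('top');np.save('t7.npy',it)
E
```

```text
time: 27.87
tool_pos: [0.3858, -0.2748, 0.1166]
eef_rot: [0.0, 0.75, 0.662, 0.0]
contact_force: [-1.6, 0.4, 6.4]
grip_width: 0.0141
grip_force: 61.2
time: 28.87
tool_pos: [0.3855, -0.2745, 0.2558]
eef_rot: [0.0, 0.75, 0.662, 0.0]
contact_force: [-0.0, 1.2, -0.6]
grip_width: 0.0427
grip_force: 0.0
pos [ 0.3849 -0.2741  0.2547] psi 1.446 J7 0.451 shift cm [0.02 0.11 0.47] yaw None t 28.92
250 183
[[     0      0    512    384 195591]
 [   238    134     27     82   1012]
 [   244    218      1      2      2]
 [   253    209      1      1      1]
 [   244    216      1      1      1]]
123 None
133 None
143 [244 260]
153 [246 259]
163 [244 259]
173 [241 263]
183 [240 263]
193 [244 258]
203 [244 257]
213 [244 247]
223 None
233 None
```

```bash
python3 - <<'E'
from h import *
import pickle
from m import mt
for n in('w4','w7'):
    im=np.load(n+'.npy');g=im.astype(int).sum(2)
    print(n,[(r,*(np.where(g[r,225:280]<95)[0][[0,-1]]+225)) if (g[r,225:280]<95).any() else (r,) for r in range(130,240,8)])
# rotor arm angle from top picture: bright pixels near rotor
t=np.load('t7.npy').astype(int);o=np.array([.5045,.0225,0]);R=Rn.from_euler('z',-.172).as_matrix();best=[]
g=t.sum(2)
for d in range(-45,46,3):
    sc=0
    for k in range(4):
        f=np.radians(d+90*k)
        for r in np.linspace(.055,.085,12):
            u,v=proj(mt,o+R@np.array([r*np.sin(f),.1425,.115+r*np.cos(f)]));sc+=g[int(round(v)),int(round(u))]
    best.append((sc,d))
print(sorted(best)[::-1][:5])
E
```

```text
w4 [(130,), (138, np.int64(246), np.int64(256)), (146, np.int64(244), np.int64(260)), (154, np.int64(244), np.int64(260)), (162, np.int64(244), np.int64(260)), (170, np.int64(244), np.int64(260)), (178, np.int64(239), np.int64(264)), (186, np.int64(239), np.int64(264)), (194, np.int64(244), np.int64(259)), (202, np.int64(244), np.int64(258)), (210, np.int64(244), np.int64(258)), (218, np.int64(244), np.int64(258)), (226, np.int64(245), np.int64(257)), (234,)]
w7 [(130,), (138, np.int64(244), np.int64(259)), (146, np.int64(244), np.int64(260)), (154, np.int64(243), np.int64(260)), (162, np.int64(244), np.int64(260)), (170, np.int64(241), np.int64(262)), (178, np.int64(238), np.int64(264)), (186, np.int64(241), np.int64(262)), (194, np.int64(244), np.int64(259)), (202, np.int64(244), np.int64(258)), (210, np.int64(244), np.int64(252)), (218, np.int64(244), np.int64(244)), (226, np.int64(247), np.int64(253)), (234,)]
[(np.int64(26059), -6), (np.int64(26039), 0), (np.int64(25807), 3), (np.int64(25335), -3), (np.int64(25027), -9)]
```

```bash
python3 -c "
from plant import ticket
print(ticket.hand_in())"
```

```text
the job is handed in; nothing more can be done
None
```

The job is handed in at about 29 s of the 72 s, with no verdict shown: the flat faces up to within a few degrees, the setscrew was turned to its stop (the key was slipping), and the 12 mm key hangs back in its own hole in the rack.

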